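# Complete the box layer and wedge the board off its rests

### The arm

A 6-joint arm with a two-finger parallel gripper is mounted at the origin on the work surface. World frame = base frame: x ahead of the robot, y to its left, z up, the work surface at z = 0. Lengths are in mm, angles in rad, forces in N, time in s.
With the tool pointing down it reaches from about 300 to 775 mm from the base axis. Payload 14.6 kg.
Tool frame: the origin (TCP) lies midway between the tips of the shut fingers; the grasp point (between the pads) lies 19 mm behind it; z points along the fingers, y is the line along which they close (so a half turn about z gives the same grasp; the last joint's range is limited). The gripper opens to 94 mm and grips with 3 to 60 N. Pads are 16 mm wide; open, the fingers measure 119 mm over their backs; the gripper's body (75 mm by 177 mm) begins 78 mm behind the grasp point.
Start: joints at [-1.373, 0.3, 1.521, -0, 1.321, -0.067], TCP at [143.937, -530.821, 176.046] pointing down, gripper open.
Joint ranges: [-3.03, 3.03], [-0.79, 2.21], [0.23, 2.52], [-1.04, 4.18], [0, 3.07], [-2.55, 2.55]. Speed limits (rad/s): [2.22, 2.22, 2.57, 3.14, 3.14, 3.14].

### API

Orientations are given as [roll, pitch, yaw] about the fixed x, y, z axes, in that order (R = Rz(yaw) Ry(pitch) Rx(roll)).
In Python, from cell import manip gives the robot as it stands.
- The arm moves only by the shell command python3 -m creep 'ROWS' [OPENING] [FORCE]. ROWS is text: rows parted by semicolons, each of 6 numbers parted by spaces: the shift along the tool's x, y, z normalised to -1 to 1, where 1 is 4 cm, then the turn, a rotation vector about the tool's x, y, z normalised to -1 to 1, where 1 is pi rad. In form: dx dy dz ax ay az; .... A call has 1 to 20 rows; each row shifts and turns the commanded pose from where the row before left it, along the tool's axes as they then stand; what a row does not reach is not made up. A row lasts 1/8 s, in which the tool goes at most 62.5 mm and 10.7 degrees, less where a joint would pass 70% of its speed; a pose out of reach is approached as far as the arm can. A call with a number of a shift or a turn outside -1 to 1 is refused whole. A call with a gripper value outside its range is refused whole. OPENING is the closure, from 0 (fully open) to 1 (shut), set as the call begins (- or left out, the last holds). The fingers move at their own pace and stop on an object; FORCE is the grip in N (left out, the last holds). Time passes only in rows, so rows that do not move let the fingers close. It gives the time, the measured TCP pose, the force, the opening and the grip force at its end, in the units of the state.
- manip.read_state(): the state, without advancing time (a new reading comes with each control period).
- manip.camera(name): name is "scene" or "top" or "wrist"; returns a dict with "color" (420x560x3 uint8, red, green, blue), "range_z" (420x560 float32, mm along the optical axis (not along the pixel's ray), 0 where there is no reading), "camera_matrix" (3x3 intrinsics, pixels), "T" (4x4, takes a point from camera to world coordinates). Camera axes: x right, y down, z forward; pixel columns grow to the right and rows downward; lengths in mm; the calibration is good to about 2 mm. The wrist camera is an equidistant fisheye: a pixel r from the principal point sees the ray r / f radians off the axis. A picture is of the moment at which its call begins.
- manip.sign_off(): hands the job in; it is judged then, once.
The state is a dict: "clock": time; "joints": joint angles; "qd": joint speeds; "effort": joint torques, N m; "eef_pos": TCP position; "eef_rot": TCP orientation; "wrist_force": force on the tool from outside, world axes, zero at the start; "moment": the same for the moment, N m; "finger_gap": finger opening in mm; "finger_force": force on a finger pad.
Only numpy, scipy, OpenCV 4.12 (cv2) and the standard library are available. Lean on these libraries where they do the work, as an engineer would, in place of code of your own. Each camera call takes 0.05 s, during which the arm holds its last target. There are 200 camera calls.

### The job

Complete the pinwheel layer on the small hinged pallet board: lay the two loose parts boxes flat in the two empty places at its free edge, without shifting the two boxes already there. Then slide the wooden wedge along the bench, thin end first, under the free edge until the edge has just come off its rests, by about 5 mm and never more than 20. Finish while still gripping the wedge there, with only the wedge carrying the edge, and leave the other things on the bench where they are.

Things in the scene. Friction and masses are not known exactly. Their poses are not given: they have to be found in the camera images.
- box_1: loose parts box to be loaded, one of two alike: grey plastic box, 100 mm (its x) x 66 mm (its y), 45 mm tall to its lid; along the middle of the lid, parallel to its x, a black grip rib 60 mm long, 14 mm thick, 28 mm tall (45 to 73 mm above the underside). Origin: centre of its underside, z up. 0.13 to 0.23 kg.
- box_2: loose parts box to be loaded, one of two alike: grey plastic box, 100 mm (its x) x 66 mm (its y), 45 mm tall to its lid; along the middle of the lid, parallel to its x, a black grip rib 60 mm long, 14 mm thick, 28 mm tall (45 to 73 mm above the underside). Origin: centre of its underside, z up. 0.13 to 0.23 kg.
- laid_c: parts box like box_1 (same size, origin and axes), already lying on the board, its long side along the board's x, in the +x corner at the hinge.
- laid_d: parts box like box_1 (same size, origin and axes), already lying on the board, its long side along the board's y, in the -x corner at the hinge.
- board: plywood pallet board, 206 (x) x 215 (y) x 16 mm thick, hinged along its +y edge on a fixed steel frame; 0.5 kg. Origin: middle of the hinge edge, underside; free edge at y = -215 mm. At rest level, underside 18 mm above the bench, on two rubber pads at the free corners; it only tilts up about the hinge. Below it the bench is open between two frame rails under its sides, 168 mm apart.
- board_edge (a point): middle of the board's free edge, at its underside; axes as the board (its y points to the hinge). Height above the bench 18 mm at rest; its rise above that is how far the edge has lifted.
- slot_a (a point): empty place of the layer, at the free edge on the board's -x side: centre of where a box's underside goes, on the board's top (34 mm above the bench); axes as the board. The box there lies with its long side (its x) along this point's x, either way round.
- slot_b (a point): empty place of the layer, at the free edge on the board's +x side: centre of where a box's underside goes, on the board's top; axes as the board. The box there lies with its long side (its x) along this point's y, either way round. All four places form a pinwheel, each box's end against the next one's side, 5 mm between neighbours.
- wedge: wooden wedge, 140 mm long (x), 34 mm wide (y), 0.12 kg. Origin: centre of its underside. Thin end at x = +70 mm, 6 mm tall; straight slope up to 36 mm at x = -30 mm; then a flat block 36 mm tall to x = -70 mm (dark steel end plate), to grip across its width. Pushed under the board it meets the edge at x = +30 mm (slope 18 mm tall), then lifts it 3 mm per 10 mm; the push takes 5 to 15 N.
- weight: bystander, to be left alone: a small steel calibration weight with a knob, 32 mm across, 42 mm tall. Origin: centre of its underside.
- spool: bystander, to be left alone: a small cardboard spool standing on end, 64 mm across, 50 mm tall. Origin: centre of its underside.
- jar: bystander, to be left alone: a small clear jar with a white cap, 44 mm across, 60 mm tall. Origin: centre of its underside.
- screwdriver: bystander, to be left alone: a screwdriver lying down, 170 mm long. Origin: centre of its underside as it lies.
- tray: bystander, to be left alone: a small open grey tray, 100 x 75 x 35 mm. Origin: centre of its underside.

How it is judged:
By the outcome, as a careful person would: the job done as asked, in the order asked, and still so for the second after the job is handed in, while the arm keeps its last pose, push and grip.
It also fails if it takes over 67 s, if anything falls off the work surface, if the arm or the gripper's body presses on something with over 40 N, if the wrist force passes 120 N, or if a joint passes its speed limit or range.

## Working session

There is one attempt and no reset: what is moved stays moved. The work goes in short steps, Python scripts to look and compute and a shell command to move; the robot and the scene stay as the last step left them, time stands still between calls to the robot, and variables do not carry over. Pictures are saved under pics/ and viewed, at most 10 in all, crops included, and the job is handed in when it is done.

```bash
mkdir -p pics; ls; python3 - <<'E'
from cell import manip
import cv2,numpy as np
s=manip.read_state();print(s)
for n in("scene","top"):
    c=manip.camera(n);cv2.imwrite(f"pics/{n}0.png",c["color"][:,:,::-1]);np.savez(f"{n}0.npz",**c);print(n,c["camera_matrix"],c["T"])
E
```

```text
pics
{'clock': 0.0, 'joints': array([-1.37259048e+00,  3.00470389e-01,  1.52159559e+00,  1.70357247e-05,
        1.32073630e+00, -6.66028251e-02]), 'qd': array([-0.00035272, -0.00199672, -0.00159159, -0.00025574, -0.00068208,
        0.00059758]), 'effort': array([ 3.87135791e-03, -5.31803513e+01, -3.52733946e+01,  7.10428390e-02,
        2.43738864e-02, -9.42697943e-05]), 'eef_pos': array([ 143.886986  , -530.51954869,  175.4806185 ]), 'eef_rot': array([-3.14038680e+00, -9.69692972e-05,  2.64804387e-01]), 'wrist_force': array([ 0.07028982,  0.66396977, -0.02172715]), 'moment': array([ 0.00884959,  0.01605005, -0.05986979]), 'finger_force': 0.0, 'finger_gap': 93.56443478295833}
scene [[392.65518777   0.         282.73136924]
 [  0.         392.65518777 207.32677349]
 [  0.           0.           1.        ]] [[ 6.60689561e-01  3.85277188e-01 -6.44244357e-01  1.11940353e+03]
 [ 7.50563297e-01 -3.52778409e-01  5.58750508e-01 -4.93142331e+02]
 [-1.20016748e-02 -8.52706797e-01 -5.22251929e-01  5.09860795e+02]
 [ 0.00000000e+00  0.00000000e+00  0.00000000e+00  1.00000000e+00]]
top [[412.46715051   0.         281.81648936]
 [  0.         412.46715051 207.41513907]
 [  0.           0.           1.        ]] [[-6.25469277e-02 -9.76244995e-01  2.07445394e-01  3.28495237e+02]
 [-9.98037357e-01  6.18163077e-02 -1.00089441e-02  8.35995978e+00]
 [-3.05232673e-03 -2.07664281e-01 -9.78195394e-01  1.08665776e+03]
 [ 0.00000000e+00  0.00000000e+00  0.00000000e+00  1.00000000e+00]]
```

View pics/scene0.png

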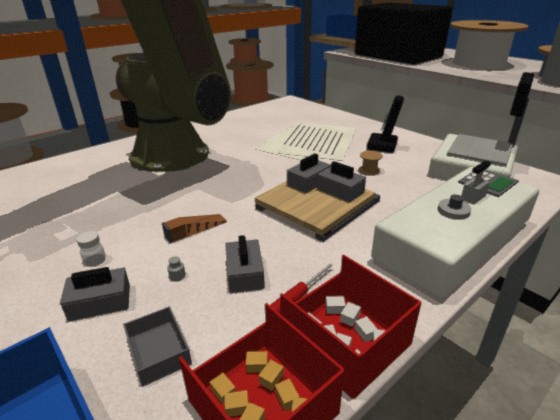

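View pics/top0.png

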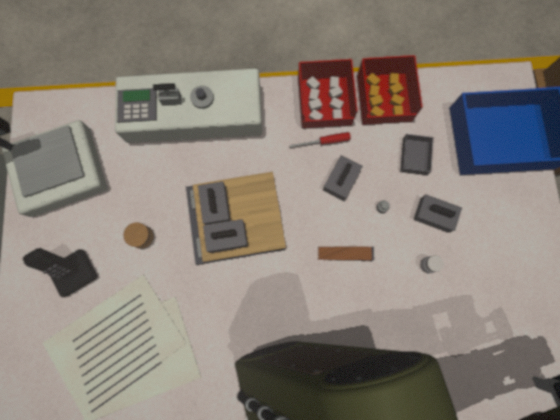

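The scene camera shows the board at about (318,200), the wedge at (195,226) with its thin end toward the board, and the loose boxes at (97,292) and (244,263). In the top view the board is centred at (240,217) with its free edge on the right. The loose boxes are at (342,178) and (438,213), and the wedge is at (345,253). Next I'll measure these positions.

```bash
cat > h.py <<'E'
import numpy as np,cv2
def cloud(c):
    z=np.asarray(c["range_z"],float);K=c["camera_matrix"];v,u=np.indices(z.shape)
    P=np.stack([(u-K[0,2])*z/K[0,0],(v-K[1,2])*z/K[1,1],z],-1)@c["T"][:3,:3].T+c["T"][:3,3]
    P[z<=0]=np.nan;return P
def px(c,p):
    q=np.linalg.inv(c["T"])@np.r_[p,1];q=c["camera_matrix"]@q[:3];return q[:2]/q[2]
def rects(P,zlo,zhi,roi,mn=15,sub=None):
    x0,x1,y0,y1=roi
    m=(P[...,2]>zlo)&(P[...,2]<zhi)&(P[...,0]>x0)&(P[...,0]<x1)&(P[...,1]>y0)&(P[...,1]<y1)
    n,l,st,_=cv2.connectedComponentsWithStats(m.astype(np.uint8))
    for i in range(1,n):
        if st[i,4]<mn: continue
        Q=P[l==i];r=cv2.minAreaRect(Q[:,:2].astype(np.float32))
        b=cv2.boxPoints(r);e=[b[1]-b[0],b[2]-b[1]];e=max(e,key=np.linalg.norm)
        print(" n",st[i,4],"ctr",np.round(r[0],1),"size",np.round(sorted(r[1]),1),"longyaw %.1f"%(np.degrees(np.arctan2(e[1],e[0]))%180),"mean",np.round(Q.mean(0),1),"zmed %.1f"%np.median(Q[:,2]))
E
python3 - <<'E'
from h import *
for n in("top","scene"):
    P=cloud(np.load(n+"0.npz"));roi=(250,640,-420,280)
    for lo,hi in((-5,5),(12,26),(26,40),(38,52),(62,76),(73,85),(98,112)):
        if lo==-5: print(n,"bench z",np.nanmedian(P[180:230,300:320,2]) if n=="top" else "");continue
        print(n,lo,hi);rects(P,lo,hi,roi)
E
```

```text
top bench z -0.5129438536487214
top 12 26
 n 37 ctr [ 632.4 -359.1] size [ 2.5 60.3] longyaw 78.8 mean [ 632.  -360.8   18.7] zmed 18.6
 n 552 ctr [530.2 193.9] size [ 99.9 213.1] longyaw 6.9 mean [516.2 228.4  17.1] zmed 16.5
 n 34 ctr [ 581.6 -141.4] size [ 2.4 61.5] longyaw 58.6 mean [ 581.5 -142.    19.2] zmed 20.0
 n 80 ctr [ 504.9 -375.7] size [ 48.4 102. ] longyaw 26.2 mean [ 503.9 -376.2   19.4] zmed 19.2
 n 29 ctr [ 536.6 -262.3] size [15.1 29.6] longyaw 31.3 mean [ 535.  -261.2   21.4] zmed 23.3
 n 238 ctr [ 426.3 -132.1] size [31.7 60.4] longyaw 85.1 mean [ 426.3 -132.7   18.8] zmed 18.8
 n 22 ctr [444.3  15.5] size [ 3.5 34.6] longyaw 95.7 mean [444.6  15.9  17.5] zmed 17.1
 n 15 ctr [438.9  68. ] size [ 3.2 24. ] longyaw 97.4 mean [439.1  68.5  16.1] zmed 14.0
 n 27 ctr [ 382.4 -355.4] size [13.2 39. ] longyaw 179.0 mean [ 381.6 -354.4   18.7] zmed 17.9
 n 19 ctr [ 403.8 -199.8] size [ 0.6 44.3] longyaw 85.1 mean [ 403.8 -200.1   18.2] zmed 17.2
top 26 40
 n 69 ctr [ 631.2 -368. ] size [15.5 75.4] longyaw 91.0 mean [ 631.7 -372.1   31.9] zmed 32.5
 n 4125 ctr [538.4 118.
[... 3348 characters left out ...]
1. ] zmed 41.1
 n 732 ctr [ 523.3 -389.6] size [63.2 66.9] longyaw 156.4 mean [ 534.7 -387.8   44.6] zmed 44.6
scene 62 76
 n 425 ctr [536.9 148.6] size [ 96.5 174.9] longyaw 8.5 mean [553.3 134.5  69.1] zmed 69.2
 n 108 ctr [ 621.9 -163.8] size [14.  48.2] longyaw 148.0 mean [ 621.3 -163.9   71.9] zmed 72.1
 n 268 ctr [ 519.  -400.3] size [16.4 46.2] longyaw 67.0 mean [ 521.  -399.6   69.5] zmed 71.1
scene 73 85
 n 843 ctr [537.2 150.2] size [100.4 172.6] longyaw 6.3 mean [540.1 149.1  78.2] zmed 78.1
scene 98 112
 n 99 ctr [486.3 143.7] size [14.3 58.8] longyaw 94.5 mean [488.  141.8 103.9] zmed 104.9
 n 121 ctr [570.5 170.2] size [14.6 58.6] longyaw 5.9 mean [573.  168.5 103.9] zmed 104.6
```

```bash
cat >> h.py <<'E'
def fcloud(c):
    z=np.asarray(c["range_z"],float);K=c["camera_matrix"];v,u=np.indices(z.shape)
    a=(u-K[0,2])/K[0,0];b=(v-K[1,2])/K[1,1];r=np.hypot(a,b)+1e-9;t=np.tan(np.minimum(r,1.45))/r
    P=np.stack([a*t*z,b*t*z,z],-1)@c["T"][:3,:3].T+c["T"][:3,3]
    P[(z<=0)|(r>1.4)]=np.nan;return P
E
python3 - <<'E'
from h import *
for n in("top","scene"):
    P=cloud(np.load(n+"0.npz"));roi=(300,700,-480,-90)
    for lo,hi in((28,40),(39,52),(66,76)): print(n,lo,hi);rects(P,lo,hi,roi,40)
    print("board top");rects(P,30,37,(400,670,0,230),300)
    m=(P[...,2]>10)&(P[...,2]<38)&(abs(P[...,0]-425)<40)&(abs(P[...,1]+160)<90)
    r=cv2.minAreaRect(P[m][:,:2].astype(np.float32));print("wedge",r)
E
```

```text
top 28 40
 n 136 ctr [ 666.8 -373.4] size [77.1 77.8] longyaw 80.8 mean [ 653.3 -373.3   32.9] zmed 33.1
 n 47 ctr [ 526.  -361.1] size [24.5 67. ] longyaw 178.4 mean [ 518.6 -360.7   34. ] zmed 34.4
 n 349 ctr [ 421.7 -191.9] size [34.2 71. ] longyaw 84.1 mean [ 421.2 -194.1   34.2] zmed 34.6
 n 55 ctr [ 381.5 -359.7] size [22.7 41.7] longyaw 3.7 mean [ 380.7 -357.3   33.4] zmed 33.4
top 39 52
 n 783 ctr [ 624.5 -167.2] size [ 65.9 100.8] longyaw 147.9 mean [ 622.6 -166.4   44.4] zmed 44.4
 n 795 ctr [ 512.4 -407.2] size [ 68.  101.2] longyaw 65.7 mean [ 510.8 -404.1   44.7] zmed 44.6
 n 44 ctr [ 541.4 -268.9] size [16.8 19. ] longyaw 3.8 mean [ 541.2 -269.    42. ] zmed 41.6
top 66 76
 n 121 ctr [ 624.2 -166.9] size [13.7 59. ] longyaw 149.3 mean [ 623.4 -166.6   71.9] zmed 72.1
 n 136 ctr [ 512.4 -406.2] size [15.3 60.2] longyaw 66.6 mean [ 511.8 -405.5   71.8] zmed 72.0
board top
 n 3805 ctr [538.9 114.5] size [207.1 218. ] longyaw 96.1 mean [540.   85.7  33.4] zmed 33.4
wedge ((424.5657043457031, -159.4830322265625), (135.65635681152344, 34.56423568725586), 84.68350219726562)
sc
[... 692 characters left out ...]
1037 ctr [ 626.8 -167. ] size [ 66.1 102.5] longyaw 147.6 mean [ 633.8 -171.7   44.5] zmed 44.6
 n 75 ctr [ 544.1 -267.9] size [20.3 21.3] longyaw 103.1 mean [ 544.8 -268.7   41.1] zmed 41.2
 n 1214 ctr [ 515.3 -406.2] size [ 67.4 100.1] longyaw 65.3 mean [ 526.  -409.2   44.6] zmed 44.6
scene 66 76
 n 161 ctr [ 627.3 -167.1] size [13.9 60.9] longyaw 147.9 mean [ 630.4 -169.2   71.8] zmed 72.1
 n 283 ctr [ 515.6 -406.5] size [14.9 60.3] longyaw 67.0 mean [ 517.  -407.2   71.1] zmed 71.9
board top
 n 2595 ctr [541.  113.5] size [208.5 217.8] longyaw 96.2 mean [564.   74.8  33.3] zmed 33.3
wedge ((426.533203125, -165.60826110839844), (124.99279022216797, 39.558753967285156), 85.52510833740234)
```

```bash
cat > plan.py <<'E'
import sys,numpy as np
from cell import manip
from scipy.spatial.transform import Rotation as R
x,y,z,yaw=map(float,sys.argv[1:5]);s=manip.read_state();r=R.from_euler('xyz',s["eef_rot"])
cur=np.degrees(s["eef_rot"][2]);d=r.inv().apply(np.r_[x,y,z]-s["eef_pos"])/40
print("t %.2f"%s["clock"],"pos",np.round(s["eef_pos"],1),"rot",np.round(np.degrees(s["eef_rot"]),1),"gap %.1f F %s"%(s["finger_gap"],np.round(s["wrist_force"],1)))
e=(yaw-cur+180)%360-180
print("shift units",np.round(d,3),"turn az %.4f (%.1f deg)"%(-e/180,e))
t=R.from_euler('xyz',[180,0,yaw],degrees=True);print("after turn shift",np.round(t.inv().apply(np.r_[x,y,z]-s["eef_pos"])/40,3), "full rotvec/pi",np.round((r.inv()*t).as_rotvec()/np.pi,4))
E
python3 plan.py 514 -406.4 150 65.6
```

```text
t 0.10 pos [ 143.9 -530.6  175.5] rot [-179.9   -0.    15.2] gap 94.0 F [-0.2 -0.5 -0.7]
shift units [ 9.743 -0.574  0.64 ] turn az -0.2802 (50.4 deg)
after turn shift [6.649 7.144 0.639] full rotvec/pi [-3.000e-04 -2.000e-04 -2.802e-01]
```

```bash
python3 -m creep '0.81 -0.05 0.05 0 0 0;0.81 -0.05 0.05 0 0 0;0.81 -0.05 0.05 0 0 0;0.81 -0.05 0.05 0 0 0;0.81 -0.05 0.05 0 0 0;0.81 -0.05 0.05 0 0 0;0.81 -0.05 0.05 0 0 0;0.81 -0.05 0.05 0 0 0;0.81 -0.05 0.05 0 0 0;0.81 -0.05 0.05 0 0 0;0.81 -0.05 0.05 0 0 0;0.81 -0.02 0.09 0 0 0;0 0 0 0 0 -0.056;0 0 0 0 0 -0.056;0 0 0 0 0 -0.056;0 0 0 0 0 -0.056;0 0 0 0 0 -0.056;0 0 0 0 0 0;0 0 0 0 0 0' 0.4 30; python3 plan.py 514 -406.4 150 65.6
python3 - <<'E'
from h import *
from cell import manip
c=manip.camera("wrist");cv2.imwrite("pics/w1.png",c["color"][:,:,::-1]);np.savez("w1.npz",**c);print(c["camera_matrix"][0],c["T"])
P=fcloud(c)
rects(P,39,52,(420,600,-480,-320),60);rects(P,66,76,(420,600,-480,-320),60)
E
```

```text
clock: 2.48
eef_pos: [513.2, -407.0, 150.2]
eef_rot: [-3.141, -0.0, 1.14]
wrist_force: [0.2, -0.8, -0.1]
finger_gap: 56.6
finger_force: 0.0
t 2.48 pos [ 513.2 -407.   150.2] rot [-180.    -0.    65.3] gap 56.6 F [ 0.2 -0.8 -0.1]
shift units [0.022 0.013 0.005] turn az -0.0014 (0.3 deg)
after turn shift [0.022 0.013 0.005] full rotvec/pi [-0.0001 -0.     -0.0014]
[325.1922621    0.         276.36818317] [[ 9.09049443e-01 -4.04950695e-01 -9.82040965e-02  5.42354984e+02]
 [-4.16688035e-01 -8.83689497e-01 -2.13222780e-01 -3.44129682e+02]
 [-4.37215753e-04  2.34750521e-01 -9.72055555e-01  3.59812091e+02]
 [ 0.00000000e+00  0.00000000e+00  0.00000000e+00  1.00000000e+00]]
 n 5451 ctr [ 514.6 -404.3] size [ 66.4 100.4] longyaw 65.2 mean [ 515.9 -401.6   45.9] zmed 45.9
 n 1000 ctr [ 515.2 -403.4] size [13.8 59.2] longyaw 65.2 mean [ 515.6 -402.2   73.4] zmed 73.6
```

View pics/w1.png

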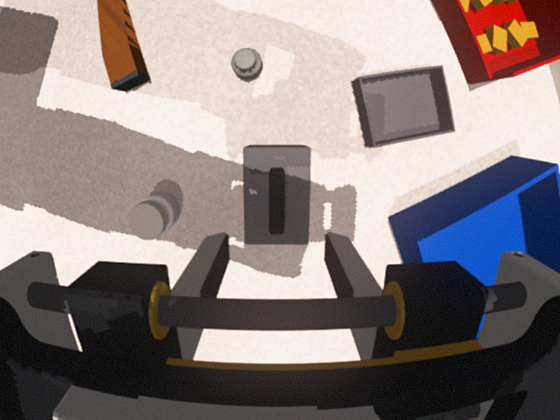

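The wrist view shows box rib at column 277, midway between the fingers (227 and 330), and the box fits at (514.5,-404). I'll descend and grasp.

```bash
python3 -m creep '0.05 0.01 0.5 0 0 0;0 0 0.6 0 0 0;0 0 0.6 0 0 0;0 0 0.5 0 0 0;0 0 0.3 0 0 0;0 0 0 0 0 0;0 0 0 0 0 0' - ; python3 -m creep '0 0 0 0 0 0;0 0 0 0 0 0;0 0 0 0 0 0;0 0 0 0 0 0;0 0 0 0 0 0' 1 35;  python3 -m creep '0 0 -0.3 0 0 0;0 0 -0.6 0 0 0;0 0 -0.6 0 0 0;0 0 -0.6 0 0 0;0 0 -0.4 0 0 0;0 0 0 0 0 0'; python3 plan.py 510.2 59.2 150 6.2
```

```text
clock: 3.4
eef_pos: [514.8, -405.7, 51.3]
eef_rot: [3.14, 0.0, 1.144]
wrist_force: [0.1, -0.3, -0.6]
finger_gap: 56.1
finger_force: 0.0
clock: 4.03
eef_pos: [514.4, -405.4, 50.4]
eef_rot: [3.142, -0.0, 1.144]
wrist_force: [0.8, 0.6, -0.1]
finger_gap: 9.7
finger_force: 0.0
clock: 4.78
eef_pos: [514.8, -405.7, 151.8]
eef_rot: [3.14, 0.001, 1.144]
wrist_force: [0.6, 0.3, 0.2]
finger_gap: 0.3
finger_force: 0.0
t 4.78 pos [ 514.8 -405.7  151.8] rot [179.9   0.   65.6] gap 0.3 F [0.6 0.3 0.2]
shift units [10.535 -4.911  0.028] turn az 0.3298 (-59.4 deg)
after turn shift [  1.142 -11.567   0.044] full rotvec/pi [ 7.000e-04 -2.000e-04  3.298e-01]
```

The gripper missed, so I'll look again.

```bash
python3 - <<'E'
from h import *
from cell import manip
c=manip.camera("wrist");cv2.imwrite("pics/w2.png",c["color"][:,:,::-1])
P=fcloud(c)
rects(P,39,52,(420,600,-480,-320),60);rects(P,66,76,(420,600,-480,-320),60)
E
python3 plan.py 514 -405 150 65
```

```text
n 4937 ctr [ 514.8 -404. ] size [66.5 99.6] longyaw 65.0 mean [ 517.7 -397.1   45.9] zmed 45.9
 n 935 ctr [ 515.5 -403.1] size [13.7 58.5] longyaw 65.3 mean [ 516.  -401.4   73.4] zmed 73.6
t 4.83 pos [ 514.4 -405.4  150.4] rot [180.    0.   65.6] gap 0.2 F [ 0.4 -0.3 -0.7]
shift units [ 0.005 -0.013  0.011] turn az 0.0032 (-0.6 deg)
after turn shift [ 0.004 -0.013  0.011] full rotvec/pi [0.0001 0.     0.0032]
```

View pics/w2.png

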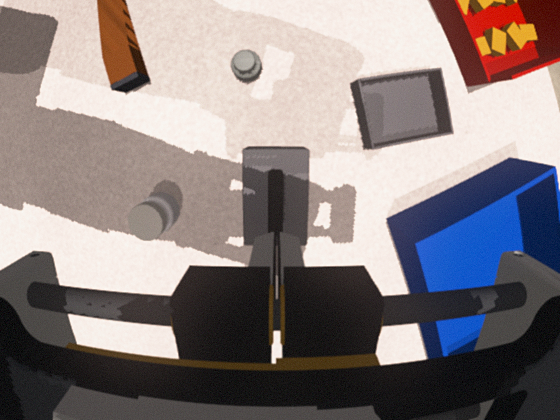

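The box hasn't moved and the fingers passed the rib with no contact. I'll repeat lower and watch the closing step by step.

```bash
python3 -m creep '0 0 0.3 0 0 0;0 0 0.5 0 0 0;0.02 0 0.5 0 0 0;0 0 0.5 0 0 0;0 0 0.5 0 0 0;0 0 0.25 0 0 0;0 0 0 0 0 0;0 0 0 0 0 0' 0.6 35 ; python3 -m creep '0 0 0 0 0 0;0 0 0 0 0 0;0 0 0 0 0 0' 1 35;  python3 -m creep '0 0 0 0 0 0;0 0 0 0 0 0;0 0 0 0 0 0'; python3 - <<'E'
from h import *
from cell import manip
c=manip.camera("wrist");cv2.imwrite("pics/w3.png",c["color"][150:330,150:410,::-1])
print(manip.read_state())
c=manip.camera("scene");cv2.imwrite("pics/s3.png",cv2.resize(c["color"][220:340,20:180,::-1],None,fx=4,fy=4))
E
```

```text
clock: 5.82
eef_pos: [515.1, -405.0, 49.3]
eef_rot: [3.14, 0.0, 1.145]
wrist_force: [-0.3, 0.0, -0.2]
finger_gap: 37.5
finger_force: 0.0
clock: 6.2
eef_pos: [514.8, -404.7, 48.6]
eef_rot: [3.141, 0.0, 1.144]
wrist_force: [-0.4, 0.4, 0.0]
finger_gap: 11.5
finger_force: 0.0
clock: 6.58
eef_pos: [514.8, -404.7, 48.4]
eef_rot: [-3.142, 0.0, 1.144]
wrist_force: [-0.8, -0.4, -0.5]
finger_gap: 0.4
finger_force: 0.0
{'clock': 6.625, 'joints': array([-7.22194353e-01,  6.49973337e-01,  1.31706963e+00,  3.02292307e-05,
        1.17456990e+00, -2.95825799e-01]), 'qd': array([-0.00120517, -0.00021006,  0.00060196, -0.00098521, -0.00014699,
       -0.000664  ]), 'effort': array([ 4.78500751e-04, -6.96851778e+01, -3.30731070e+01,  6.13143621e-02,
        3.77129554e-02,  5.44440695e-05]), 'eef_pos': array([ 514.74166845, -404.6777273 ,   48.42323913]), 'eef_rot': array([-3.14158145e+00, -3.25688709e-05,  1.14441611e+00]), 'wrist_force': array([-0.33058319,  0.10750865, -0.57793826]), 'moment': array([-0.01928429, -0.01383979,  0.02189147]), 'finger_force': 0.0, 'finger_gap': 0.3796341532341888}
```

View pics/s3.png

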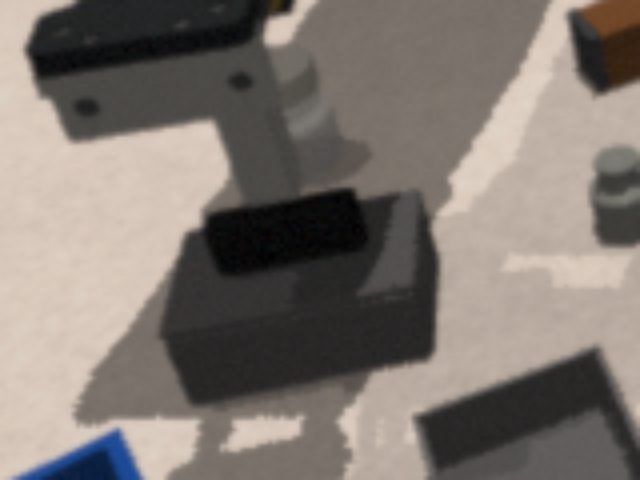

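The shut finger is behind the rib, on the robot side. I'll measure the offset between finger and TCP.

```bash
python3 - <<'E'
from h import *
from cell import manip
for n in("scene","top"):
    c=manip.camera(n);P=cloud(c);T=manip.read_state()["eef_pos"];print(n,"tcp px",px(c,T),"tcp+40z px",px(c,T+[0,0,40]))
    rects(P,66,76,(420,600,-480,-320),20);
    for lo,hi in((50,65),(76,90),(90,105),(105,120),(120,140)):print(lo);rects(P,lo,hi,(440,600,-480,-300),8)
E
```

```text
scene tcp px [ 93.57756821 281.98556707] tcp+40z px [ 87.29622999 264.03165397]
 n 271 ctr [ 514.9 -406.2] size [17.1 59.8] longyaw 68.4 mean [ 517.4 -406.7   71. ] zmed 71.6
50
 n 273 ctr [ 520.5 -407.2] size [15.2 59.7] longyaw 76.9 mean [ 520.6 -407.2   57.8] zmed 57.6
76
 n 51 ctr [ 516.3 -405.4] size [18.9 23.9] longyaw 157.5 mean [ 522.2 -405.    85.5] zmed 86.7
90
 n 125 ctr [ 516.6 -405.6] size [19.3 26.2] longyaw 156.3 mean [ 524.2 -406.7   97.5] zmed 97.5
105
 n 129 ctr [ 516.4 -405.3] size [19.  25.5] longyaw 153.6 mean [ 524.6 -407.   112.5] zmed 112.4
120
 n 78 ctr [ 525.  -405.8] size [12.2 24.1] longyaw 104.3 mean [ 526.3 -409.2  125.2] zmed 125.4
top tcp px [439.16148829 210.63068173] tcp+40z px [445.15250722 207.39256949]
 n 57 ctr [ 517.8 -392.9] size [13.1 29. ] longyaw 63.4 mean [ 518.7 -389.5   72. ] zmed 72.2
50
 n 32 ctr [ 513.2 -390.1] size [10.  33.6] longyaw 45.2 mean [ 514.8 -388.9   57.4] zmed 57.5
76
 n 8 ctr [ 519.3 -399.3] size [ 1.8 14.4] longyaw 157.3 mean [ 519.4 -399.2   84.8] zmed 84.7
90
 n 22 ctr [ 515.7 -397.4] size [ 5.8 24.3] longyaw 164.5 mean [ 513.  -396.5   96.8] zmed 95.8
105
120
```

View pics/w3.png

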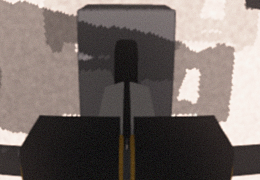

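The finger cloud sits right over the rib and ends at z≈76, so the physical tips look higher than the TCP reading. I'll open up and measure the actual tip height beside the rib.

```bash
python3 -m creep '0 0 0 0 0 0;0 0 0 0 0 0;0 0 0 0 0 0;0 0 0 0 0 0' 0.55; python3 - <<'E'
from h import *
from cell import manip
c=manip.camera("scene");P=cloud(c);s=manip.read_state();T=s["eef_pos"]
t=np.array([np.cos(s["eef_rot"][2]),np.sin(s["eef_rot"][2])]);n=np.array([t[1],-t[0]])
d=P[...,:2]-T[:2];u=d@n;v=d@t
for z0 in range(46,120,6):
    for sg in(1,-1):
        m=(P[...,2]>=z0)&(P[...,2]<z0+6)&(sg*u>12)&(sg*u<45)&(abs(v)<14)
        print(z0,sg,m.sum(),np.round([u[m].mean(),v[m].mean()],1) if m.any() else "",end=" | ")
    print()
cv2.imwrite("pics/s4.png",cv2.resize(c["color"][220:340,20:180,::-1],None,fx=4,fy=4))
E
```

```text
clock: 7.28
eef_pos: [514.7, -404.7, 48.4]
eef_rot: [-3.142, -0.0, 1.144]
wrist_force: [-0.3, -0.3, -1.4]
finger_gap: 37.0
finger_force: 0.0
46 1 9 [21.3 -2.5] | 46 -1 0  | 
52 1 0  | 52 -1 0  | 
58 1 0  | 58 -1 0  | 
64 1 0  | 64 -1 0  | 
70 1 0  | 70 -1 0  | 
76 1 7 [23.3 -0.6] | 76 -1 16 [-18.5   3.3] | 
82 1 23 [28.2  1.8] | 82 -1 25 [-19.7   4.8] | 
88 1 45 [30.1  1.4] | 88 -1 24 [-20.2   5. ] | 
94 1 37 [30.3  1.5] | 94 -1 29 [-19.9   4.9] | 
100 1 50 [30.6  0.2] | 100 -1 22 [-19.8   4.6] | 
106 1 49 [30.2  1.3] | 106 -1 23 [-19.4   5.8] | 
112 1 44 [30.  1.] | 112 -1 6 [-23.4   9.1] | 
118 1 48 [30.2  1.1] | 118 -1 8 [-24.4   9.1] |
```

View pics/s4.png

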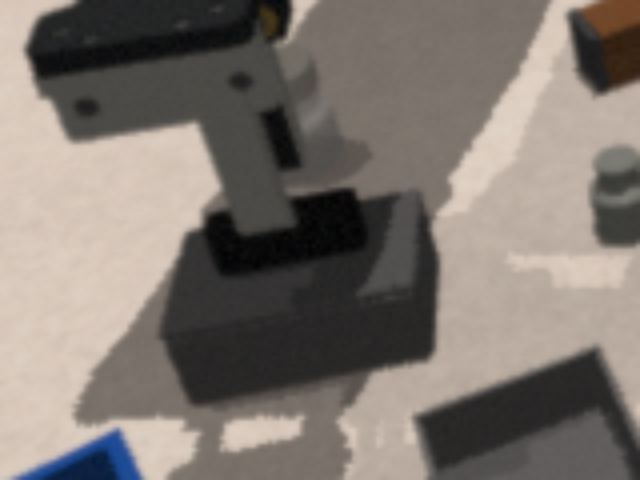

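The tips end at z≈78 while the TCP reads 48, so the true tips are about 29 mm above the reported TCP. I'll correct for that by going 26 mm lower and watching the force.

```bash
python3 -m creep '0 0 0.3 0 0 0;0 0 0.2 0 0 0;0 0 0.15 0 0 0;0 0 0 0 0 0'; python3 -m creep '0 0 0 0 0 0;0 0 0 0 0 0;0 0 0 0 0 0;0 0 0 0 0 0' 1 35
```

```text
clock: 7.82
eef_pos: [514.5, -404.5, 21.8]
eef_rot: [-3.141, -0.0, 1.144]
wrist_force: [0.0, 0.3, 1.0]
finger_gap: 42.1
finger_force: 0.0
clock: 8.32
eef_pos: [514.7, -404.7, 22.5]
eef_rot: [3.142, 0.0, 1.144]
wrist_force: [-0.9, -0.6, 0.0]
finger_gap: 13.8
finger_force: 35.0
```

Gripped, with the gap at 13.8 mm. Now I'll lift and carry it to slot_a.

```bash
python3 -m creep '0 0 -0.3 0 0 0;0 0 -0.6 0 0 0;0 0 -0.7 0 0 0;0 0 -0.7 0 0 0;0 0 -0.4 0 0 0;0.3 -0.14 0 0 0 0;0.6 -0.28 0 0 0 0;0.81 -0.378 0 0 0 0;0.81 -0.378 0 0 0 0;0.81 -0.378 0 0 0 0;0.81 -0.378 0 0 0 0;0.81 -0.378 0 0 0 0;0.81 -0.378 0 0 0 0;0.81 -0.378 0 0 0 0;0.81 -0.378 0 0 0 0;0.81 -0.378 0 0 0 0;0.81 -0.378 0 0 0 0;0.8 -0.37 0 0 0 0;0.5 -0.23 0 0 0 0;0 0 0 0 0 0'; python3 plan.py 510.2 59.2 130 6.2
```

```text
clock: 10.82
eef_pos: [509.3, 51.3, 129.4]
eef_rot: [-3.14, 0.001, 1.147]
wrist_force: [-0.5, 0.2, -3.0]
finger_gap: 13.5
finger_force: 35.0
t 10.82 pos [509.3  51.3 129.4] rot [-179.9    0.    65.7] gap 13.5 F [-0.5  0.2 -3. ]
shift units [ 0.19  -0.06  -0.015] turn az 0.3306 (-59.5 deg)
after turn shift [ 0.045 -0.194 -0.015] full rotvec/pi [-0.0004  0.0004  0.3306]
```

```bash
python3 -m creep '0 0 0 0 0 0.055;0 0 0 0 0 0.055;0 0 0 0 0 0.055;0 0 0 0 0 0.055;0 0 0 0 0 0.055;0 0 0 0 0 0.0555;0.045 -0.194 0 0 0 0;0 0 0 0 0 0;0 0 0 0 0 0'; python3 plan.py 510.2 59.2 60 6.2; python3 - <<'E'
from h import *
from cell import manip
for n in("wrist","top","scene"):
    c=manip.camera(n);P=fcloud(c) if n=="wrist" else cloud(c);print(n)
    rects(P,74,84,(420,670,0,240),60);rects(P,99,112,(420,670,0,240),40);print(" board");rects(P,29,39,(400,670,0,260),200)
    print(" held");rects(P,140,160,(420,620,-20,140),40);rects(P,165,185,(420,600,0,120),20)
    cv2.imwrite(f"pics/{n}5.png",c["color"][:,:,::-1])
E
```

```text
clock: 11.95
eef_pos: [511.2, 57.8, 130.3]
eef_rot: [3.142, 0.0, 0.109]
wrist_force: [-0.3, -0.0, -1.7]
finger_gap: 13.6
finger_force: 35.0
t 11.95 pos [511.2  57.8 130.3] rot [180.    0.    6.2] gap 13.6 F [-0.3 -0.  -1.7]
shift units [-0.02  -0.039  1.757] turn az 0.0001 (-0.0 deg)
after turn shift [-0.02  -0.039  1.757] full rotvec/pi [0.     0.0001 0.0001]
wrist
 n 6311 ctr [570.4 174.1] size [ 66.8 101. ] longyaw 5.6 mean [571.1 169.3  79.8] zmed 79.8
 n 5329 ctr [485.  150.1] size [65.7 96.2] longyaw 96.0 mean [489.6 146.6  79.9] zmed 79.9
 n 1455 ctr [570.3 173.7] size [14.6 59.8] longyaw 5.9 mean [570.5 172.3 106.7] zmed 107.4
 n 1312 ctr [485.5 147.3] size [14.5 59.2] longyaw 96.2 mean [486.7 145.6 106.8] zmed 107.5
 board
 n 15339 ctr [582.3 120.1] size [124.3 215.1] longyaw 96.5 mean [598.3  86.7  34.9] zmed 34.9
 held
 n 8062 ctr [529.   61.2] size [64.7 66.5] longyaw 95.7 mean [538.1  62.2 153.6] zmed 153.8
 n 3109 ctr [514.8  61.5] size [35.6 54. ] longyaw 166.5 mean [518.5  59.7 180.1] zmed 181.4
top
 n 327 ctr [565.6 190.3] size [27.8 98.3] longyaw 5.6 mean [567.5 193.2  78.2] zmed 78.2
 n 176 ctr [478.3 186.8] size [18.9 66.1] longyaw 1.8 mean [480.6 186.4  78.4] zmed 78.1
 board
 n 430 ctr [529.4 205.6] size [ 41.3 207.7] longyaw 1.7 mean [521.5 210.6  33.3] zmed 33.2
 held
scene
 n 582 ctr [555.7 171.6] size [107.3 137.8] longyaw 23.5 mean [560.5 161.7  78.2] zmed 78.2
 n 115 ctr [570.6 170.7] size [14.5 59.9] longyaw 6.2 mean [573.2 169.  104. ] zmed 104.8
 board
 n 2683 ctr [540.2 112.8] size [209.5 217.6] longyaw 96.7 mean [564.2  75.9  33.4] zmed 33.3
 held
 n 642 ctr [511.3  55.7] size [ 68.1 101.6] longyaw 6.1 mean [524.9  44.8 149.9] zmed 151.7
 n 209 ctr [512.9  52.3] size [34.6 55.8] longyaw 34.1 mean [519.6  50.9 175.7] zmed 176.7
```

```bash
python3 -m creep '0.012 -0.064 0.3 0 0 0;0 0 0.4 0 0 0;0 0 0.4 0 0 0;0 0 0.35 0 0 0;0 0 0.2 0 0 0;0 0 0.1 0 0 0;0 0 0 0 0 0;0 0 0 0 0 0'; python3 - <<'E'
from h import *
from cell import manip
for n in("wrist","scene"):
    c=manip.camera(n);P=fcloud(c) if n=="wrist" else cloud(c);print(n)
    rects(P,74,88,(420,670,0,240),60);rects(P,99,115,(420,670,0,240),60);
E
```

```text
clock: 13.1
eef_pos: [511.8, 60.4, 60.9]
eef_rot: [3.142, -0.001, 0.106]
wrist_force: [-0.3, -0.3, -1.8]
finger_gap: 13.4
finger_force: 35.0
wrist
 n 9815 ctr [570.7 174.1] size [ 67.3 100.5] longyaw 6.3 mean [571.4 166.1  80. ] zmed 79.9
 n 7974 ctr [529.5  63.8] size [64.8 66.3] longyaw 95.8 mean [538.4  64.7  84.3] zmed 84.4
 n 6057 ctr [499.9 149.4] size [ 39.9 101. ] longyaw 98.8 mean [503.5 145.7  80. ] zmed 79.9
 n 73 ctr [460.4 169.2] size [ 2.7 37.5] longyaw 96.6 mean [460.7 168.3  79.8] zmed 79.8
 n 2589 ctr [570.4 173.6] size [14.5 60.2] longyaw 6.1 mean [570.8 171.9 106.4] zmed 107.3
 n 2988 ctr [515.9  59.9] size [35.8 53.3] longyaw 25.6 mean [518.7  62.2 111. ] zmed 112.0
 n 1521 ctr [485.6 152.6] size [14.8 50. ] longyaw 98.8 mean [487.  153.1 106.5] zmed 107.4
scene
 n 1291 ctr [542.1 115.1] size [167.1 178. ] longyaw 94.5 mean [538.5 111.   79.9] zmed 79.0
 n 92 ctr [485.9 143.7] size [14.8 57.8] longyaw 97.1 mean [487.8 141.3 104.3] zmed 105.1
 n 114 ctr [570.6 170.3] size [13.7 61.2] longyaw 7.1 mean [572.5 168.5 104.1] zmed 104.8
 n 163 ctr [515.1  54.3] size [32.8 55.5] longyaw 34.5 mean [521.1  53.9 107.3] zmed 108.3
```

```bash
python3 -m creep '0 0 0.07 0 0 0;0 0 0.05 0 0 0;0 0 0 0 0 0;0 0 0 0 0 0';python3 -m creep '0 0 0 0 0 0;0 0 0 0 0 0;0 0 0 0 0 0' 0.62;python3 -m creep '0 0 -0.3 0 0 0;0 0 -0.6 0 0 0;0 0 -0.7 0 0 0;0 0 -0.4 0 0 0;0 0 0 0 0 0'; python3 plan.py 625.7 -167 120 147.8
```

```text
clock: 13.7
eef_pos: [511.6, 60.6, 56.3]
eef_rot: [-3.141, -0.0, 0.106]
wrist_force: [-4.4, 1.4, 8.3]
finger_gap: 13.8
finger_force: 35.0
clock: 14.08
eef_pos: [511.5, 60.3, 55.5]
eef_rot: [-3.142, 0.0, 0.106]
wrist_force: [0.5, 0.2, 1.4]
finger_gap: 35.5
finger_force: 0.0
clock: 14.7
eef_pos: [511.9, 60.4, 136.6]
eef_rot: [3.141, -0.002, 0.106]
wrist_force: [0.4, 0.6, -0.5]
finger_gap: 35.8
finger_force: 0.0
t 14.70 pos [511.9  60.4 136.6] rot [ 1.8e+02 -1.0e-01  6.1e+00] gap 35.8 F [ 0.4  0.6 -0.5]
shift units [2.225 5.953 0.421] turn az -0.7873 (141.7 deg)
after turn shift [-5.435 -3.294  0.415] full rotvec/pi [ 8.000e-04 -2.000e-04 -7.873e-01]
```

```bash
python3 -m creep '0.28 0.744 0.05 0 0 0;0.28 0.744 0.05 0 0 0;0.28 0.744 0.05 0 0 0;0.28 0.744 0.05 0 0 0;0.28 0.744 0.05 0 0 0;0.28 0.744 0.05 0 0 0;0.28 0.744 0.05 0 0 0;0.265 0.745 0.07 0 0 0;0 0 0 0 0 -0.056;0 0 0 0 0 -0.056;0 0 0 0 0 -0.056;0 0 0 0 0 -0.056;0 0 0 0 0 -0.056;0 0 0 0 0 -0.056;0 0 0 0 0 -0.056;0 0 0 0 0 -0.056;0 0 0 0 0 -0.056;0 0 0 0 0 -0.056;0 0 0 0 0 -0.056;0 0 0 0 0 -0.056' 0.5; python3 -m creep '0 0 0 0 0 -0.056;0 0 0 0 0 -0.056;0 0 0 0 0 0;0 0 0 0 0 0'; python3 plan.py 625.7 -167 22 147.8; python3 - <<'E'
from h import *
from cell import manip
c=manip.camera("wrist");P=fcloud(c)
rects(P,39,52,(540,710,-250,-80),60);rects(P,66,80,(540,710,-250,-80),60)
E
```

```text
clock: 17.2
eef_pos: [624.7, -166.9, 117.3]
eef_rot: [-3.14, -0.002, 2.223]
wrist_force: [-0.7, 0.5, -1.0]
finger_gap: 46.8
finger_force: 0.0
clock: 17.7
eef_pos: [625.0, -166.9, 118.2]
eef_rot: [-3.141, -0.001, 2.565]
wrist_force: [0.5, -0.3, 0.2]
finger_gap: 46.8
finger_force: 0.0
t 17.70 pos [ 625.  -166.9  118.2] rot [-1.80e+02 -1.00e-01  1.47e+02] gap 46.8 F [ 0.5 -0.3  0.2]
shift units [-0.018  0.009  2.404] turn az -0.0046 (0.8 deg)
after turn shift [-0.016  0.008  2.404] full rotvec/pi [-0.0001 -0.0003 -0.0046]
 n 6614 ctr [ 627.  -164.3] size [ 66.6 100.2] longyaw 148.0 mean [ 623.9 -162.6   45.9] zmed 45.9
 n 1208 ctr [ 626.5 -164.2] size [14.  59.8] longyaw 148.6 mean [ 625.6 -163.5   73.4] zmed 73.5
```

```bash
python3 -m creep '-0.01 0.042 0.4 0 0 -0.005;0 0 0.6 0 0 0;0 0 0.6 0 0 0;0 0 0.5 0 0 0;0 0 0.3 0 0 0;0 0 0 0 0 0;0 0 0 0 0 0';python3 -m creep '0 0 0 0 0 0;0 0 0 0 0 0;0 0 0 0 0 0;0 0 0 0 0 0;0 0 0 0 0 0' 1 35; python3 plan.py 597 86.5 130 96.2
```

```text
clock: 18.62
eef_pos: [626.9, -166.0, 23.7]
eef_rot: [3.141, 0.001, 2.585]
wrist_force: [-0.2, -0.2, -0.0]
finger_gap: 47.4
finger_force: 0.0
clock: 19.25
eef_pos: [626.5, -165.9, 22.9]
eef_rot: [-3.142, 0.0, 2.585]
wrist_force: [-0.8, -0.3, 1.1]
finger_gap: 14.0
finger_force: 35.0
t 19.25 pos [ 626.5 -165.9   22.9] rot [-180.     0.   148.1] gap 14.0 F [-0.8 -0.3  1.1]
shift units [ 3.959  4.967 -2.677] turn az 0.2883 (-51.9 deg)
after turn shift [ 6.352 -0.051 -2.677] full rotvec/pi [0.     0.     0.2883]
```

```bash
python3 -m creep '0 0 -0.4 0 0 0;0 0 -0.7 0 0 0;0 0 -0.7 0 0 0;0 0 -0.6 0 0 0;0 0 -0.3 0 0 0;0 0 0 0 0 0.0577;0 0 0 0 0 0.0577;0 0 0 0 0 0.0577;0 0 0 0 0 0.0577;0 0 0 0 0 0.0575;0.4 0 0 0 0 0;0.8 0 0 0 0 0;0.9 0 0 0 0 0;0.9 0 0 0 0 0;0.9 0 0 0 0 0;0.9 0 0 0 0 0;0.8 0 0 0 0 0;0.5 -0.05 0 0 0 0;0.2 0 0 0 0 0;0 0 0 0 0 0'; python3 plan.py 597 86.5 70 96.2; python3 - <<'E'
from h import *
from cell import manip
for n in("wrist","scene"):
    c=manip.camera(n);P=fcloud(c) if n=="wrist" else cloud(c);print(n)
    rects(P,74,84,(420,680,0,240),60);rects(P,101,112,(420,680,0,240),60);
    print(" held");rects(P,140,160,(500,700,-20,180),40)
E
```

```text
clock: 21.75
eef_pos: [597.2, 84.4, 130.8]
eef_rot: [-3.142, 0.0, 1.68]
wrist_force: [0.6, -0.3, -1.6]
finger_gap: 13.8
finger_force: 35.0
t 21.75 pos [597.2  84.4 130.8] rot [-180.     0.    96.3] gap 13.8 F [ 0.6 -0.3 -1.6]
shift units [5.200e-02 1.000e-03 1.521e+00] turn az 0.0004 (-0.1 deg)
after turn shift [5.200e-02 1.000e-03 1.521e+00] full rotvec/pi [-0.      0.      0.0004]
wrist
 n 8183 ctr [570.5 174.8] size [ 66.5 100.8] longyaw 6.6 mean [571.6 173.6  79.9] zmed 79.9
 n 6323 ctr [485.1 148.3] size [66.9 99.7] longyaw 96.2 mean [489.7 148.6  79.9] zmed 79.9
 n 5321 ctr [508.   61.7] size [66.5 93.8] longyaw 6.0 mean [511.3  65.6  79.9] zmed 79.9
 n 1395 ctr [485.5 148.2] size [14.4 59.6] longyaw 96.2 mean [486.6 148.3 107. ] zmed 107.5
 n 1555 ctr [570.5 173.9] size [13.8 59.4] longyaw 5.8 mean [571.  173.9 107.4] zmed 107.6
 n 1248 ctr [512.   62.1] size [14.7 59.8] longyaw 6.8 mean [513.6  63.3 107.2] zmed 107.6
 held
 n 8220 ctr [595.9 103.2] size [66.4 66.4] longyaw 6.1 mean [595.  112.5 153.7] zmed 153.8
scene
 n 203 ctr [602.2 174.8] size [34.9 68.3] longyaw 95.8 mean [605.7 171.7  78.1] zmed 78.1
 n 380 ctr [512.3  48.3] size [47.  99.6] longyaw 6.6 mean [517.7  43.4  78.2] zmed 78.2
 n 60 ctr [485.3 144.1] size [12.  56.4] longyaw 95.9 mean [486.  140.6 105.4] zmed 105.5
 n 96 ctr [511.6  58.1] size [14.6 58. ] longyaw 6.9 mean [512.6  56.5 105.1] zmed 105.5
 held
 n 699 ctr [598.   82.2] size [ 67.  101.3] longyaw 96.7 mean [610.   69.1 150.2] zmed 152.0
```

```bash
python3 -m creep '0.066 -0.01 0.3 0 0 0;0 0 0.4 0 0 0;0 0 0.4 0 0 0;0 0 0.35 0 0 0;0 0 0.2 0 0 0;0 0 0.1 0 0 0;0 0 0 0 0 0;0 0 0 0 0 0'; python3 - <<'E'
from h import *
from cell import manip
c=manip.camera("wrist");P=fcloud(c)
rects(P,74,88,(420,680,0,240),60);rects(P,99,112,(420,670,0,240),60);
E
```

```text
clock: 22.85
eef_pos: [596.8, 87.1, 61.3]
eef_rot: [3.141, -0.0, 1.679]
wrist_force: [-0.6, 0.3, -1.3]
finger_gap: 13.9
finger_force: 35.0
 n 14456 ctr [570.6 174.5] size [ 65.7 100.5] longyaw 6.3 mean [572.5 173.4  79.9] zmed 79.9
 n 9741 ctr [484.8 148.4] size [67.4 99.5] longyaw 96.0 mean [493.1 149.2  80. ] zmed 79.9
 n 8144 ctr [595.5 105.9] size [66.3 66.5] longyaw 96.1 mean [594.6 115.1  84.3] zmed 84.4
 n 6133 ctr [510.4  74.3] size [ 42.5 100.5] longyaw 6.6 mean [514.3  80.4  80. ] zmed 79.9
 n 178 ctr [488.   36.5] size [ 4.  44.9] longyaw 5.0 mean [488.   36.6  80. ] zmed 80.0
 n 3188 ctr [570.5 174.1] size [14.  60.4] longyaw 6.1 mean [571.4 173.8 107.3] zmed 107.6
 n 2582 ctr [485.7 148.1] size [14.8 59.8] longyaw 96.7 mean [487.4 148.3 106.4] zmed 107.4
 n 1225 ctr [595.4  91.7] size [35.7 55.3] longyaw 76.9 mean [596.7  98.4 108.9] zmed 110.5
 n 1572 ctr [507.2  61.9] size [14.4 50.6] longyaw 5.7 mean [506.7  63.9 106.5] zmed 107.4
```

```bash
python3 -m creep '0 0 0.07 0 0 0;0 0 0.05 0 0 0;0 0 0 0 0 0;0 0 0 0 0 0';python3 -m creep '0 0 0 0 0 0;0 0 0 0 0 0;0 0 0 0 0 0' 0.62;python3 -m creep '0 0 -0.3 0 0 0;0 0 -0.6 0 0 0;0 0 -0.7 0 0 0;0 0 -0.4 0 0 0;-0.5 0 0 0 0 0;-0.9 0 0 0 0 0;-0.9 0 0 0 0 0;-0.9 0 0 0 0 0;-0.9 0 0 0 0 0;-0.9 0 0 0 0 0;-0.9 0 0 0 0 0;-0.5 0 0 0 0 0;0 0 0 0 0 0'; python3 - <<'E'
from h import *
from cell import manip
for n in("wrist","top","scene"):
    c=manip.camera(n);P=fcloud(c) if n=="wrist" else cloud(c);print(n);np.savez(n+"6.npz",**c)
    print("boxes");rects(P,74,84,(420,680,0,240),100);rects(P,101,112,(420,680,0,240),60)
    print("wedge");rects(P,33 if n=="wrist" else 31,40,(370,470,-260,-100),60)
    m=(P[...,2]>4.5)&(P[...,2]<40)&(abs(P[...,0]-425)<35)&(abs(P[...,1]+160)<90);Q=P[m]
    print(cv2.minAreaRect(Q[:,:2].astype(np.float32)))
    # free edge of board: lowest-y boundary of board-top points along board x
    R=np.array([[np.cos(.108),np.sin(.108)],[-np.sin(.108),np.cos(.108)]]);q=(P[...,:2]-[540,115])@R.T
    m=(P[...,2]>30)&(P[...,2]<38)&(abs(q[...,0])<115)&(q[...,1]<-60)&(q[...,1]>-140);e=q[m]
    print("board x range",np.percentile(e[:,0],[.5,99.5]),"edge",[round(float(e[abs(e[:,0]-k)<6][:,1].min()),1) for k in range(-90,91,30) if (abs(e[:,0]-k)<6).sum()>3])
E
python3 plan.py 421 -209 30 85
```

```text
clock: 23.4
eef_pos: [596.6, 87.1, 56.8]
eef_rot: [3.141, 0.0, 1.679]
wrist_force: [-5.3, -0.7, 5.8]
finger_gap: 13.7
finger_force: 35.0
clock: 23.78
eef_pos: [596.5, 87.1, 56.0]
eef_rot: [-3.142, -0.0, 1.679]
wrist_force: [-0.5, -0.4, 0.2]
finger_gap: 35.0
finger_force: 0.0
clock: 25.4
eef_pos: [623.8, -168.6, 135.1]
eef_rot: [-3.141, -0.001, 1.677]
wrist_force: [-0.8, 0.3, -0.2]
finger_gap: 35.8
finger_force: 0.0
wrist
boxes
wedge
 n 1262 ctr [ 423.2 -197.4] size [35.4 56.2] longyaw 85.2 mean [ 424.1 -197.9   36.5] zmed 36.8
((426.89544677734375, -155.2246551513672), (140.81240844726562, 36.34912872314453), 85.02823638916016)
board x range [-101.52551723  102.83176955] edge [-107.7, -107.3, -107.8, -107.2, -107.5, -107.6, -107.5]
top
boxes
 n 806 ctr [595.   85.9] size [66.9 99.7] longyaw 96.5 mean [593.3  85.5  78.2] zmed 78.2
 n 837 ctr [568.  171.4] size [66.1 99.9] longyaw 6.2 mean [566.2 170.3  78.3] zmed 78.3
 n 888 ctr [509.2  58.8] size [65.7 99.8] longyaw 6.0 mean [507.6  58.6  78.4] zmed 78.4
 n 893 ctr [482.7 145.1] size [66.4 99.8] longyaw 96.2 mean [481.6 144.3  78.3] 
[... 820 characters left out ...]
] size [13.8 61.1] longyaw 6.8 mean [514.2  57.4 104.8] zmed 105.2
 n 109 ctr [597.6  86.1] size [15.  61.6] longyaw 96.8 mean [599.3  83.2 105.2] zmed 105.8
wedge
 n 252 ctr [ 422.7 -199. ] size [36.1 57.1] longyaw 86.1 mean [ 424.8 -202.3   34.7] zmed 35.2
((426.9834899902344, -157.33535766601562), (140.74441528320312, 37.90822219848633), 85.34620666503906)
board x range [-102.03961565  103.39328827] edge [-110.1, -109.7, -109.8, -109.6, -110.8, -110.8, -110.5]
t 25.55 pos [ 624.2 -166.4  135.9] rot [-180.    -0.    96.3] gap 35.6 F [-0.6 -0.5  0.8]
shift units [-0.506 -5.164  2.648] turn az 0.0625 (-11.3 deg)
after turn shift [-1.504 -4.967  2.647] full rotvec/pi [-0.0001 -0.0001  0.0625]
```

The layer is complete: the four boxes fit the pinwheel to about 0.5 mm. Next is the wedge.

```bash
python3 -m creep '0 0 0 0 0 0.031;0 0 0 0 0 0.031;-0.2 -0.7 0 0 0 0;-0.2 -0.7 0 0 0 0;-0.2 -0.7 0 0 0 0;-0.2 -0.7 0 0 0 0;-0.2 -0.7 0 0 0 0;-0.2 -0.7 0.3 0 0 0;-0.2 -0.5 0.4 0 0 0;-0.03 -0.257 0.6 0 0 0;0 0 0.6 0 0 0;0 0 0.3 0 0 0;0 0 0 0 0 0;0 0 0 0 0 0' 0.3 50; python3 plan.py 421.8 -206.8 -21 85.2; python3 - <<'E'
from h import *
from cell import manip
c=manip.camera("wrist");P=fcloud(c);cv2.imwrite("pics/w7.png",c["color"][:,:,::-1])
rects(P,33,40,(370,470,-260,-100),60);rects(P,7,40,(370,470,-260,-60),60)
E
```

```text
clock: 27.3
eef_pos: [422.3, -207.3, 48.8]
eef_rot: [3.141, 0.0, 1.485]
wrist_force: [0.0, 0.3, -0.1]
finger_gap: 66.1
finger_force: 0.0
t 27.30 pos [ 422.3 -207.3   48.8] rot [179.9   0.   85.1] gap 66.1 F [ 0.   0.3 -0.1]
shift units [ 0.013 -0.015  1.746] turn az -0.0007 (0.1 deg)
after turn shift [ 0.012 -0.013  1.746] full rotvec/pi [ 0.0003  0.0002 -0.0007]
 n 3551 ctr [ 423.4 -196.8] size [34.4 56.9] longyaw 85.2 mean [ 423.1 -197.6   36.5] zmed 36.8
 n 8915 ctr [ 426.8 -155.3] size [ 34.5 140.2] longyaw 85.2 mean [ 426.6 -157.7   27.1] zmed 29.2
```

View pics/w7.png

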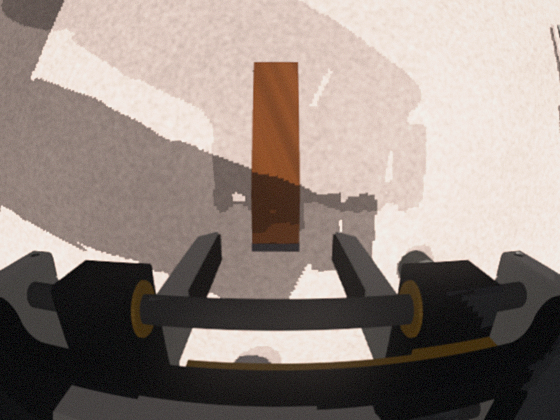

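The wedge (columns 252–299) is midway between the fingers (220 and 336), with the steel end near row 247. I'll descend and grip.

```bash
python3 -m creep '0 0 0.4 0 0 0;0 0 0.5 0 0 0;0 0 0.45 0 0 0;0 0 0.2 0 0 0;0 0 0.1 0 0 0;0 0 0.05 0 0 0;0 0 0 0 0 0'; python3 -m creep '0 0 0 0 0 0;0 0 0 0 0 0;0 0 0 0 0 0;0 0 0 0 0 0;0 0 0 0 0 0' 1 50; python3 plan.py 568 -142.5 -20 96.2
```

```text
clock: 28.22
eef_pos: [421.9, -207.4, -19.7]
eef_rot: [3.141, 0.0, 1.484]
wrist_force: [0.2, 0.3, 0.1]
finger_gap: 66.2
finger_force: 0.0
clock: 28.85
eef_pos: [421.8, -207.3, -19.9]
eef_rot: [3.142, 0.0, 1.484]
wrist_force: [0.3, 0.9, 1.5]
finger_gap: 33.2
finger_force: 50.0
t 28.85 pos [ 421.8 -207.3  -19.9] rot [180.   0.  85.] gap 33.2 F [0.3 0.9 1.5]
shift units [1.930e+00 3.502e+00 3.000e-03] turn az -0.0620 (11.2 deg)
after turn shift [1.216e+00 3.810e+00 3.000e-03] full rotvec/pi [ 0.     0.    -0.062]
```

```bash
python3 -m creep '0 0 0 0 0 -0.031;0 0 0 0 0 -0.031;0.06 0.2 0 0 0 0;0.12 0.4 0 0 0 0;0.12 0.4 0 0 0 0;0.12 0.4 0 0 0 0;0.12 0.4 0 0 0 0;0.12 0.4 0 0 0 0;0.12 0.4 0 0 0 0;0.12 0.4 0 0 0 0;0.12 0.4 0 0 0 0;0.12 0.4 0 0 0 0;0.076 0.01 0 0 0 0;0 0 0 0 0 0;0 0 0 0 0 0'; python3 plan.py 558.6 -56.3 -20 96.2; python3 - <<'E'
from h import *
from cell import manip
R=np.array([[np.cos(.108),np.sin(.108)],[-np.sin(.108),np.cos(.108)]])
for n in("wrist","scene"):
    c=manip.camera(n);P=fcloud(c) if n=="wrist" else cloud(c);print(n)
    q=(P[...,:2]-[540,115])@R.T
    m=(P[...,2]>30)&(P[...,2]<38)&(abs(q[...,0])<115)&(q[...,1]<-60)&(q[...,1]>-125);e=q[m]
    print("board x range",np.percentile(e[:,0],[.5,99.5]),"edge",[round(float(e[abs(e[:,0]-k)<6][:,1].min()),1) for k in range(-90,91,30) if (abs(e[:,0]-k)<6).sum()>3])
    m=(P[...,2]>5)&(P[...,2]<40)&(abs(q[...,0])<40)&(q[...,1]<-128)&(q[...,1]>-245);e=q[m]
    print("wedge x",np.percentile(e[:,0],[1,50,99]),"tip y",np.percentile(e[:,1],99.8))
    np.savez(n+"8.npz",**c)
E
```

```text
clock: 30.72
eef_pos: [567.9, -142.2, -19.9]
eef_rot: [3.141, -0.0, 1.679]
wrist_force: [2.2, 2.3, 3.6]
finger_gap: 33.7
finger_force: 50.0
t 30.73 pos [ 567.9 -142.2  -19.9] rot [180.   -0.   96.2] gap 33.7 F [2.2 2.3 3.6]
shift units [ 2.16  -0.     0.004] turn az -0.0000 (0.0 deg)
after turn shift [2.16  0.    0.003] full rotvec/pi [ 0.0001 -0.0001 -0.    ]
wristTraceback (most recent call last):
  File "<stdin>", line 8, in <module>
    return _quantile_unchecked(
        a, q, axis, out, overwrite_input, method, keepdims, weights)
    return _ureduce(a,
                    func=_quantile_ureduce_func,
    ...<5 lines>...
                    overwrite_input=overwrite_input,
                    method=method)
    r = func(a, **kwargs)
    result = _quantile(arr,
                       quantiles=q,
    ...<2 lines>...
                       out=out,
                       weights=wgt)
    slices_having_nans = np.isnan(arr[-1, ...])
                                  ~~~^^^^^^^^^
IndexError: index -1 is out of bounds for axis 0 with size 0
```

```bash
cat > edge.py <<'E'
from h import *
from cell import manip
import sys
R=np.array([[np.cos(.108),np.sin(.108)],[-np.sin(.108),np.cos(.108)]])
c=manip.camera("scene");P=cloud(c);q=(P[...,:2]-[540,115])@R.T;s=manip.read_state()
print("tcp in board",R@(s["eef_pos"][:2]-[540,115]),s["eef_pos"][2],s["wrist_force"],s["finger_gap"],s["clock"])
b=(abs(q[...,0])<97)&(q[...,1]<100)&(q[...,1]>-115)
t=b&(P[...,2]>29)&(P[...,2]<60)&(q[...,1]<-91)&(q[...,1]>-105)&((q[...,0]<-88)|(q[...,0]>20));print("board top z strip at free edge",np.percentile(P[t][:,2],[10,50,90]),t.sum())
l=b&(P[...,2]>70)&(P[...,2]<100)
A=np.c_[P[l][:,:0],q[l],np.ones(l.sum())];z=P[l][:,2];k=abs(z-np.median(z))<9
print("lid plane (sx,sy,z0)",np.linalg.lstsq(A[k],z[k],rcond=None)[0])
e=q[(P[...,2]>28)&(P[...,2]<45)&(abs(q[...,0])<105)&(q[...,1]<-60)&(q[...,1]>-118)];print("edge",[round(float(e[abs(e[:,0]-k)<6][:,1].min()),1) for k in range(-90,91,30) if (abs(e[:,0]-k)<6).sum()>3])
w=q[(P[...,2]>5)&(P[...,2]<40)&(abs(q[...,0])<40)&(q[...,1]<-113)&(q[...,1]>-245)];print("wedge x",np.percentile(w[:,0],[1,50,99]),"y",w[:,1].min(),w[:,1].max())
cv2.imwrite("pics/%s.png"%sys.argv[1],c["color"][:,:,::-1])
E
python3 edge.py e1
```

```text
tcp in board [-2.09307855e-02 -2.58789433e+02] -19.840770824466855 [1.29226912 4.00190105 4.28937099] 33.293722277016904 30.825
board top z strip at free edge [32.31392274 33.40277975 34.57849824] 129
lid plane (sx,sy,z0) [-6.90021430e-03  8.52301115e-03  7.82045067e+01]
edge [-97.5, -86.6, -107.4, -108.8, -110.2, -110.4, -110.8]
wedge x [-15.84992683  15.33382216  18.59725167] y -243.4662961131282 -137.90787150342413
```

```bash
python3 -m creep '0.15 0 0 0 0 0;0.3 0 0 0 0 0;0.3 0 0 0 0 0;0.3 0 0 0 0 0;0.3 0 0 0 0 0;0.2 0 0 0 0 0;0.1 0 0 0 0 0;0 0 0 0 0 0'; python3 -m creep '0.1 0 0 0 0 0;0.1 0 0 0 0 0;0 0 0 0 0 0;0 0 0 0 0 0';python3 edge.py e2
```

```text
clock: 31.82
eef_pos: [560.7, -75.6, -19.9]
eef_rot: [-3.141, -0.001, 1.68]
wrist_force: [0.3, 0.8, 7.2]
finger_gap: 33.7
finger_force: 50.0
clock: 32.33
eef_pos: [560.0, -68.9, -19.9]
eef_rot: [3.141, 0.001, 1.679]
wrist_force: [1.5, -8.4, 3.5]
finger_gap: 33.7
finger_force: 50.0
tcp in board [ 8.84386635e-02 -1.84990556e+02] -19.85980136373966 [ 1.78157062 -8.61751435  3.1522197 ] 33.83857741827373 32.375
board top z strip at free edge [33.35546579 34.38112624 35.34540915] 123
lid plane (sx,sy,z0) [-1.31270868e-02 -1.06640920e-03  7.90092679e+01]
edge [-109.6, -109.5, -109.9, -109.5]
wedge x [-23.6524563   12.83975422  29.5526219 ] y -206.96872293846093 -113.57887196282074
```

```bash
python3 -m creep '0.1 0 0 0 0 0;0.1 0 0 0 0 0;0.1 0 0 0 0 0;0 0 0 0 0 0;0 0 0 0 0 0;0 0 0 0 0 0';python3 edge.py e3
```

```text
clock: 33.12
eef_pos: [558.7, -57.1, -19.9]
eef_rot: [3.141, 0.001, 1.679]
wrist_force: [0.1, -10.4, 4.1]
finger_gap: 33.7
finger_force: 50.0
tcp in board [ 4.46286552e-02 -1.73136798e+02] -19.86043621305259 [ 0.30655355 -8.38098756  4.27120593] 33.59237514244952 33.175
board top z strip at free edge [36.86033828 37.76715815 38.58627495] 112
lid plane (sx,sy,z0) [-1.34535479e-02 -1.19094806e-02  8.07543680e+01]
edge [-108.7, -109.3, -109.7, -110.2]
wedge x [-25.44998882  12.40120964  29.54684994] y -194.60357925301335 -113.198013642552
```

```bash
python3 -m creep '0.03 0 0 0 0 0;0 0 0 0 0 0;0 0 0 0 0 0;0 0 0 0 0 0';python3 edge.py e4
```

```text
clock: 33.67
eef_pos: [558.6, -56.3, -19.8]
eef_rot: [3.141, 0.002, 1.679]
wrist_force: [2.0, -12.6, 3.6]
finger_gap: 33.6
finger_force: 50.0
tcp in board [ 4.18875305e-02 -1.72308802e+02] -19.88404454125532 [  1.5135566  -11.79157241   3.23981524] 33.950970083443195 33.725
board top z strip at free edge [36.96704762 37.7828742  39.03809085] 113
lid plane (sx,sy,z0) [-1.26067095e-02 -1.20267864e-02  8.09064007e+01]
edge [-109.3, -109.7, -110.8, -110.3]
wedge x [-23.59317343  12.63507576  30.36136681] y -194.12363403084734 -113.19480946712316
```

View pics/e4.png

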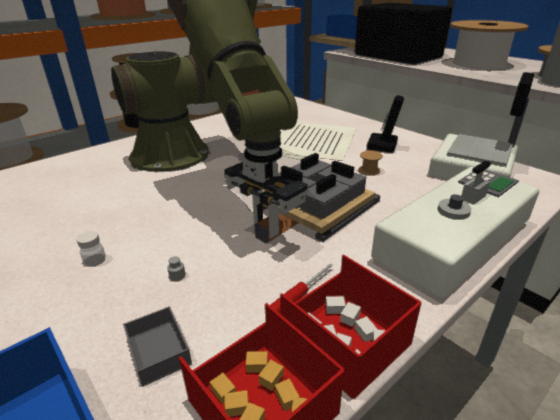

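The gripper holds the wedge at (270,225) under the raised edge, four boxes lie on the board around (322,180), and the bystanders haven't moved. The edge has risen about 4.7 mm, so I'll hand in.

```bash
python3 -c "
from cell import manip
print(manip.sign_off())"
```

```text
the job is handed in; nothing more can be done
None
```

The job is handed in at about 34 s: both boxes are laid within about 1 mm of their pinwheel places, and the gripped wedge holds the free edge about 4.7 mm off its rests by camera measurement; the first grasp closed on nothing because the finger tips sit about 29 mm above the reported TCP, which I then corrected for.

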